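# Wring the pressing block flush on its twin

## Task

The loose upper pressing block lies crossed on the lower block that is bolted to the bench. Wring it home: slide it round, always flat on the lower block and never lifted off, until its sides and ends are flush with those of the lower block all round, and let go. Then press straight down on its top, firmly (about 15 N), to close the joint, and come away; leave everything else on the bench where it is.

Things in the scene. Friction and masses are not known exactly. Their poses are not given: they have to be found in the camera images.
- lower_block: Fixed bare aluminium block, 150 mm (its x) by 60 mm (its y), flat top 60 mm above the bench, on a dark steel foot plate 200 by 100 by 10 mm (bolt heads up to 16 mm above the bench). Bolted down: side pushes of 30 N do not move it. Origin: centre of the foot plate's underside, at bench height; z up. It may stand left or right of the robot.
- upper_block: Loose bare aluminium block, about 0.61 kg, same outline: 150 mm (its x) by 60 mm (its y) by 25 mm high, small dark blind holes in its top 55 mm either side of the middle. Origin: centre of its underside, resting on the lower block's top; z up. Starts turned 0.25 to 0.6 rad, up to 45 mm off centre, steady. Slides under a side push of 2 to 6 N. Flush: its origin and x axis lie over the lower block's.
- iron_foot: Bystander, fixed: cobbler's dark iron foot on a round base, about 150 mm long and 95 mm high. Origin: centre of its underside.
- polish_tin: Bystander, loose: flat dark round tin, 76 mm across, 24 mm high. Origin: centre of its underside.
- hammer: Bystander, loose: wooden-handled hammer, lying across the far part of the bench. Origin: on the bench under it.
- brush: Bystander, loose: flat brush lying near the robot on its centre line. Origin: on the bench under it.
- glue_can: Bystander, loose: can, 84 mm across, 110 mm high. Origin: centre of its underside.
- wood_last: Bystander, loose: wooden shoe last, about 210 mm long, 90 mm high. Origin: on the bench under its middle.
Mind the look-alikes: they are no part of the job. Leave any orange look-alike of the upper_block alone. Leave any blue look-alike of the lower_block alone.

How it is judged:
By the outcome, as a careful person would: the job done as asked, in the order asked, and still so for the second after the job is handed in, with the robot touching nothing.
It also fails if it takes over 56 s, if anything falls off the work surface, if the arm or the gripper's body presses on something with over 40 N, if the wrist force passes 120 N, or if a joint passes its speed limit or range.

## Robot

A 6-joint arm with a two-finger parallel gripper is mounted at the origin on the work surface. World frame = base frame: x ahead of the robot, y to its left, z up, the work surface at z = 0. Lengths are in m, angles in degrees, forces in N, time in s.
With the tool pointing down it reaches from about 0.25 to 0.725 m from the base axis. Payload 9.7 kg.
Tool frame: the origin (TCP) lies midway between the tips of the shut fingers; the grasp point (between the pads) lies 19 mm behind it; x points along the fingers, y is the direction in which the jaws open and shut, and the axes are right-handed (so a half turn about x gives the same grasp; the last joint's range is limited). The gripper opens to 85 mm and grips with 20 to 120 N. Pads are 22 mm wide; open, the fingers measure 114 mm over their backs; the gripper's body (76 mm by 85 mm) begins 54 mm behind the grasp point. The pads swing forward as they close: fully open they stand 13 mm farther back than shut.
Start: joints at [67.666, 4.979, 10.078, 95.1, 0, 90], TCP at [0.209, 0.509, 0.231] pointing down, gripper open.
Joint ranges: [-179.16, 179.16], [-48.56, 103.87], [-65.8, 70.77], [-126.05, 130.52], [-82.76, 87.17], [-180, 180]. Speed limits (degrees/s): [127.2, 127.2, 147.25, 180, 180, 180].

## Interface

Orientations are given as [roll, pitch, yaw] about the fixed x, y, z axes, in that order (R = Rz(yaw) Ry(pitch) Rx(roll)).
In Python, from workcell import bot, cams gives the robot as it stands.
- The arm moves only by the tool apply_moves, never from a script. Its argument "commands" is a list of rows, each a list of 5 numbers: the shift along the tool's x, y, z in m, then the turn about the tool's x in rad, then the opening, from -1 (shut) to 1 (fully open). In form: [[tx, ty, tz, roll, hand], ...]. A call has 1 to 12 rows; each row is the pose to reach, as a shift and turn from the pose measured when the call began, along the tool's axes at that moment; what a row does not reach only later rows make up. A row lasts 1/10 s, in which the tool goes at most 50 mm and 8.59 degrees, less where a joint would pass 70% of its speed; a pose out of reach is approached as far as the arm can. A call with a gripper value outside its range is refused whole. The fingers move at their own pace and stop on an object; "newtons" is the grip in N (left out, the last holds). Time passes only in rows, so rows that repeat a pose let the fingers close. It gives the time, the measured TCP pose, the force and the opening at its end, in the units of the state.
- bot.get_obs(): the state, without advancing time (a new reading comes with each control period).
- cams.camera(name): name is "side" or "top"; returns a dict with "frame" (384x512x3 uint8, blue, green, red), "depth" (384x512 float32, m along the optical axis (not along the pixel's ray), 0 where there is no reading), "camera_matrix" (3x3 intrinsics, pixels), "R" (3x3) and "t" (3): a world point X has camera coordinates R X + t. Camera axes: x right, y down, z forward; pixel columns grow to the right and rows downward; lengths in m; the calibration is good to about 2 mm. A picture is of the moment at which its call begins.
- bot.job_done(): hands the job in, once; it reports no verdict.
Trained networks look in the newest picture that a camera, given by its name, has taken for a name from the list of things; names that differ only in an ending like _2 or _b are one class to them, and where a whole thing is asked for, a point or a joint stands for the part that bears it (a point fixed in the world has none). Each returns a list of dicts, best first, with "confidence" (0 to 1); they miss things now and then, are a little off and sometimes report something else, mostly with a low value. They report only what shows in the picture. A call takes as long as a camera call. They do not tell look-alikes from the thing itself.
- cams.spot_in(name, camera): "rect" ([left, top, right, bottom] in pixels, round what is visible of it).
The state is a dict: "time": time; "q": joint angles; "qd": joint speeds; "joint_efforts": joint torques, N m; "ee_pos": TCP position; "tcp_rot": TCP orientation; "wrist_force": force on the tool from outside, world axes, zero at the start; "torque": the same for the moment, N m; "opening": finger opening in m.
Only numpy, scipy, OpenCV 4.12 (cv2) and the standard library are available. Lean on these libraries where they do the work, as an engineer would, in place of code of your own. Each camera call takes 0.05 s, during which the arm holds its last target. There are 200 camera calls.

## Working session

There is one attempt and no reset: what is moved stays moved. The work goes in short steps, Python scripts to look and compute and a tool call to move; the robot and the scene stay as the last step left them, time stands still between calls to the robot, and variables do not carry over. Pictures are saved under pics/ and viewed, about 8 in all and at most 12, crops included, and the job is handed in when it is done.

Besides the shell and the picture viewer there is one more tool, called after "Call:" in YAML: its name, and indented under it one key for each argument. apply_moves: Moves the arm, as the interface text tells. Its arguments: {"type":"object","properties":{"commands":{"type":"array"},"newtons":{"type":"number"}},"required":["commands"]}

```bash
ls; mkdir -p pics; python3 - <<'E'
from workcell import bot,cams
import cv2,numpy as np
o=bot.get_obs();print(o)
for n in ("top","side"):
    c=cams.camera(n);cv2.imwrite(f"pics/{n}1.png",c["frame"]);np.savez(f"{n}1.npz",**c)
    print(n,c["camera_matrix"].tolist(),(-c["R"].T@c["t"]).tolist(),c["R"].round(3).tolist())
    for k in("upper_block","lower_block"):print(k,cams.spot_in(k,n))
E
```

```text
pics
{'time': 0.0, 'q': array([6.76637363e+01, 5.01065621e+00, 1.00338588e+01, 9.50991509e+01,
       1.01617528e-04, 9.00009399e+01]), 'qd': array([-0.02712261,  0.06197049,  0.12573168, -0.02818038,  0.02365448,
        0.08526408]), 'joint_efforts': array([ 1.35279628e-03, -5.20387244e+01,  4.64800966e+01,  1.61686511e-02,
        1.67364574e-04, -2.54267621e-05]), 'ee_pos': array([0.20893484, 0.50852012, 0.23058199]), 'tcp_rot': array([ -90.07572079,   89.92405163, -112.41292445]), 'wrist_force': array([-1.03392787, -0.55090394,  0.59590452]), 'torque': array([ 0.03778405,  0.00565475, -0.07210507]), 'opening': 0.08539964735782503}
top [[381.183177620748, 0.0, 250.69359518888933], [0.0, 381.183177620748, 194.2864308789851], [0.0, 0.0, 1.0]] [0.2734227281247958, 0.009969193095687029, 1.3025294147234163] [[-0.066, -0.998, 0.004], [-0.977, 0.063, -0.203], [0.202, -0.017, -0.979]]
upper_block [{'rect': [178.9, 184.6, 226.3, 228.1], 'confidence': 0.96}, {'rect': [143.8, 252.5, 189.8, 285.3], 'confidence': 0.8}, {'rect': [121.1, 192.3, 157.0, 238.3], 'confidence': 0.59}]
lower_block [{'rect': [180.8, 172.0, 222.7, 234.6], 'confidence': 0.81}]
side [[405.65391470232566, 0.0, 255.77035164473529], [0.0, 405.65391470232566, 192.29397712517184], [0.0, 0.0, 1.0]] [0.3990987392604771, 0.6560587461108955, 0.9288093413121704] [[-0.978, -0.207, 0.008], [-0.166, 0.758, -0.631], [0.125, -0.618, -0.776]]
upper_block [{'rect': [225.4, 229.1, 292.1, 274.5], 'confidence': 0.98}, {'rect': [312.6, 292.8, 339.0, 365.2], 'confidence': 0.8}, {'rect': [198.2, 326.2, 266.3, 382.2], 'confidence': 0.77}]
lower_block [{'rect': [202.8, 242.9, 288.0, 287.6], 'confidence': 0.83}, {'rect': [321.4, 151.1, 390.9, 193.3], 'confidence': 0.65}]
```

```bash
python3 - <<'E'
import cv2,numpy as np
a=cv2.imread("pics/top1.png");b=cv2.imread("pics/side1.png")
cv2.imwrite("pics/a2.png",cv2.resize(a[130:310,90:330],None,fx=3.2,fy=3.2,interpolation=cv2.INTER_CUBIC))
cv2.imwrite("pics/b2.png",cv2.resize(b[190:384,160:400],None,fx=3,fy=3,interpolation=cv2.INTER_CUBIC))
E
```

```text
(no output)
```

View pics/top1.png

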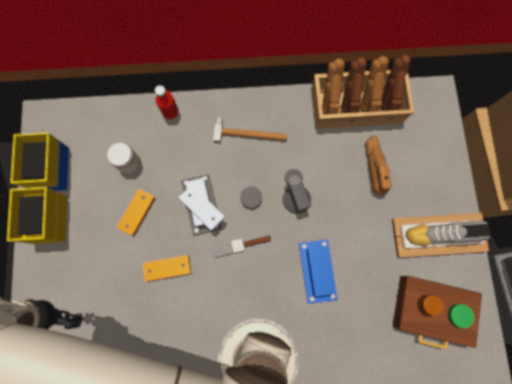

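View pics/b2.png

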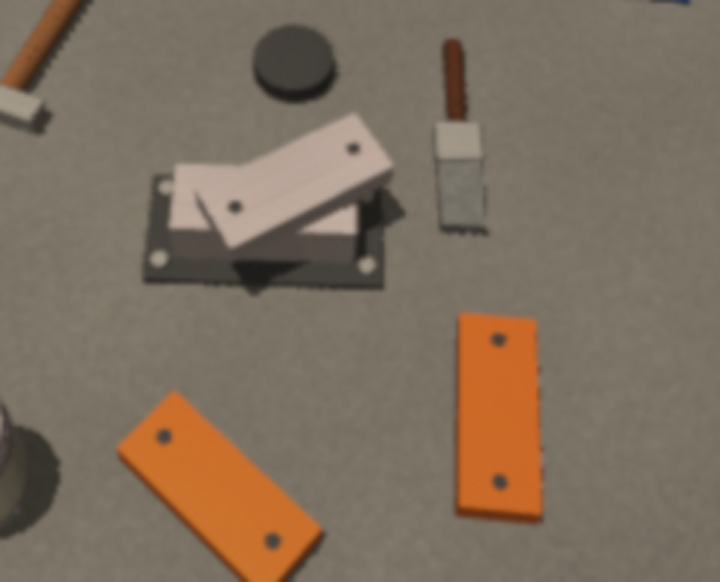

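View pics/a2.png

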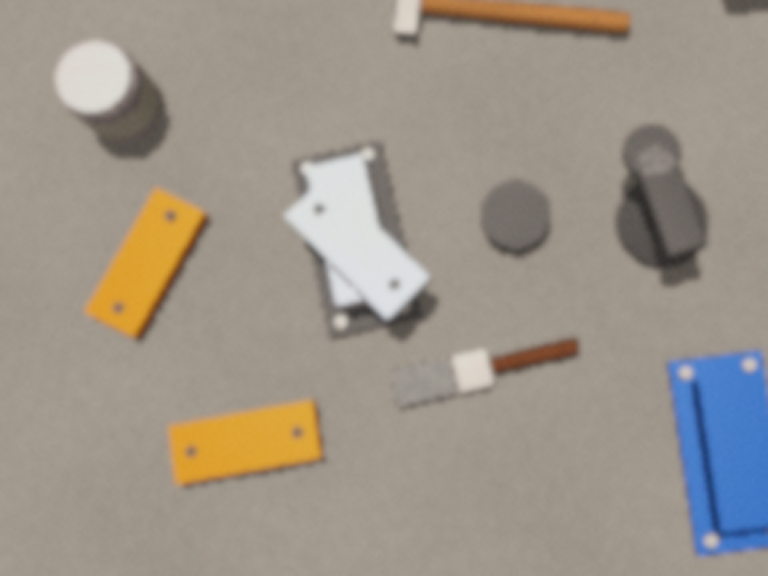

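The top view shows the target pair: the upper block at about (202,208) px and the dark foot plate with the lower block under it at about (202,205) px. The two orange bars and the blue base are look-alikes. In the side crop, the upper block is crossed by about 25–30°. Next I'll measure with a silhouette fit in both views.

```bash
cat > h.py <<'E'
import cv2,numpy as np
from scipy.optimize import minimize
from scipy.spatial import ConvexHull
def load(n,k): return dict(np.load(f"{n}{k}.npz"))
def proj(c,P):
    q=np.asarray(P)@c["R"].T+c["t"]; q=q@c["camera_matrix"].T; return q[:,:2]/q[:,2:]
def unproj(c,uv,z):
    K,R,t=c["camera_matrix"],c["R"],c["t"]; o=-R.T@t
    d=(np.c_[np.atleast_2d(uv),np.ones(len(np.atleast_2d(uv)))]@np.linalg.inv(K).T)@R
    return o+d*((z-o[2])/d[:,2])[:,None]
def world(c):
    v,u=np.mgrid[:384,:512]; K=c["camera_matrix"]; d=c["depth"]
    X=np.dstack([(u-K[0,2])/K[0,0]*d,(v-K[1,2])/K[1,1]*d,d])
    return (X-c["t"])@c["R"]
def rect(x,y,a,L,W,z):
    p=np.array([[L,W],[-L,W],[-L,-W],[L,-W]])/2; r=np.array([[np.cos(a),-np.sin(a)],[np.sin(a),np.cos(a)]])
    return np.c_[p@r.T+[x,y],np.full(4,z)]
def fill(polys,off,S=8,n=110):
    m=np.zeros((n*S,n*S),np.uint8)
    for p in polys: cv2.fillConvexPoly(m,np.round(((p-off+.5)*S-.5)*16).astype(int),255,shift=4)
    return cv2.resize(m,(n,n),interpolation=cv2.INTER_AREA)/255.
E
python3 - <<'E'
from h import *
for n in("top","side"):
    c=load(n,1);W=world(c)
    m=(c["depth"]>0)&(abs(W[...,2]-.085)<.008)&(abs(W[...,0]-.32)<.15)&(W[...,1]>.03)&(W[...,1]<.35)
    k,l,s,ce=cv2.connectedComponentsWithStats(m.astype(np.uint8))
    i=1+np.argmax(s[1:,4]);p=W[l==i];print(n,s[i],ce[i],"z",np.median(p[:,2]))
    r=cv2.minAreaRect(p[:,:2].astype(np.float32)*1000);print(r)
    m2=(c["depth"]>0)&(abs(W[...,2]-.06)<.006);
    cc=p.mean(0);m2&=np.hypot(W[...,0]-cc[0],W[...,1]-cc[1])<.12
    q=W[m2];print("lower top",cv2.minAreaRect(q[:,:2].astype(np.float32)*1000),np.median(q[:,2]))
    b=np.median(W[...,2][(abs(W[...,2])<.02)]);print("bench",b)
c=load("side",1);s=lambda L:np.array(L)/3-1/3+[160,190]
print("plate",unproj(c,s([(153,175),(146,282),(383,288)]),.01).round(4).tolist())
print("ltop",unproj(c,s([(177,164),(170,228),(357,233)]),.06).round(4).tolist())
print("utop",unproj(c,s([(355,113),(392,166),(233,247),(196,192)]),.085).round(4).tolist())
c=load("top",1);s=lambda L:np.array(L)/3.2-.34+[90,130]
print("plate",unproj(c,s([(295,158),(380,144),(332,335)]),.01).round(4).tolist())
print("utop",unproj(c,s([(335,178),(430,274),(389,320),(284,213)]),.085).round(4).tolist())
E
```

```text
top [196 214  28  16 250] [210.416 219.392] z 0.0838201505980601
((463.4990234375, 125.21256256103516), (67.7261962890625, 58.88158416748047), 41.792659759521484)
lower top ((488.7786865234375, 151.4492950439453), (143.9552001953125, 89.97977447509766), 27.3245792388916) 0.05952337480348719
bench -0.0006383026850548144
side [266 228  25  31 399] [277.00501253 242.97493734] z 0.08391069421396304
((463.13836669921875, 127.00042724609375), (68.74175262451172, 61.796142578125), 41.15781784057617)
lower top ((489.8085632324219, 175.97349548339844), (151.77317810058594, 86.00528717041016), 5.013277053833008) 0.05952275407265213
bench -0.0008843931096034268
plate [[0.6232, 0.1337, 0.01], [0.6007, 0.2331, 0.01], [0.4094, 0.1973, 0.01]]
ltop [[0.5944, 0.1477, 0.06], [0.5841, 0.2067, 0.06], [0.4368, 0.1794, 0.06]]
utop [[0.4567, 0.0828, 0.085], [0.4185, 0.1273, 0.085], [0.527, 0.2252, 0.085], [0.5672, 0.1842, 0.085]]
plate [[0.6102, 0.2234, 0.01], [0.62, 0.1303, 0.01], [0.4147, 0.1899, 0.01]]
utop [[0.567, 0.1708, 0.085], [0.4615, 0.0789, 0.085], [0.4178, 0.1221, 0.085], [0.5338, 0.2239, 0.085]]
```

```bash
cat >> h.py <<'E'
def hull(p): p=p.astype(np.float32); return cv2.convexHull(p)[:,0]
def regions(c,P,off,up=True):
    lx,ly,la,ux,uy,ua=P
    b=lambda x,y,a,L,W,z0,z1: hull(proj(c,np.r_[rect(x,y,a,L,W,z0),rect(x,y,a,L,W,z1)]))
    R=[b(lx,ly,la,.2,.1,0,.01),b(lx,ly,la,.15,.06,.01,.06),hull(proj(c,rect(lx,ly,la,.15,.06,.06))),
       b(ux,uy,ua,.15,.06,.06,.085),hull(proj(c,rect(ux,uy,ua,.15,.06,.085)))]
    A=[np.ones((110,110))]
    for r in R:
        m=fill([r],off); A=[a*(1-m) for a in A]+[m]
    return np.array([a.ravel() for a in A])
def cost(P,cs,mask=None):
    e=0
    for c in cs:
        off=np.round(proj(c,[[.515,.163,.05]])[0])-55; o=off.astype(int)
        I=c["frame"][o[1]:o[1]+110,o[0]:o[0]+110].reshape(-1,3).astype(float)
        A=regions(c,P,off).T; w=(A[:,0]<.999)|(cv2.dilate((A[:,0]<.999).astype(np.uint8).reshape(110,110),np.ones((7,7))).ravel()>0)
        s,*_=np.linalg.lstsq(A[w],I[w],rcond=None); r=np.abs(I[w]-A[w]@s)
        e+=np.minimum(r,40).mean()
    return e
SC=np.array([.01,.01,.1,.01,.01,.1])
def fit(P0,cs,free=range(6)):
    free=list(free)
    def full(d): P=np.array(P0,float); P[free]+=d*SC[free]; return P
    n=len(free); simp=np.r_[np.zeros((1,n)),np.eye(n)*.5]
    r=minimize(lambda d:cost(full(d),cs),np.zeros(n),method="Nelder-Mead",options=dict(initial_simplex=simp,maxiter=500,xatol=.005,fatol=1e-4))
    return full(r.x),r.fun
def rel(P):
    d=P[3:5]-P[:2];c,s=np.cos(P[2]),np.sin(P[2]); return (np.array([c*d[0]+s*d[1],-s*d[0]+c*d[1]])*1000).round(2),np.degrees(P[5]-P[2]).round(2)
from scipy.spatial.transform import Rotation as Ro
def tool(o): r,p,y=o["tcp_rot"]; return Ro.from_euler("xyz",[r,p,y],degrees=True).as_matrix()
def row(o,xyz,yaw):
    "row to bring TCP to xyz, jaw y axis along yaw (deg, mod 180)"
    T=tool(o); d=T.T@(np.array(xyz)-o["ee_pos"]); cur=np.degrees(np.arctan2(T[1,1],T[0,1]))
    t=(yaw-cur+90)%180-90
    return d.round(4), "roll",round(np.radians(t)*np.sign(T[2,0]),4), "or other side",round(np.radians(t-180*np.sign(t))*np.sign(T[2,0]),4),"jawyaw",round(cur,2)
E
python3 - <<'E'
from h import *
from workcell import bot
P=[.516,.163,np.radians(10.3),.494,.152,np.radians(41.7)]
cs=[load("top",1),load("side",1)]
for q in(cs,cs[:1],cs[1:]):
    F,e=fit(P,q);print(F[:2].round(4),np.degrees(F[2]).round(2),F[3:5].round(4),np.degrees(F[5]).round(2),rel(F),e)
o=bot.get_obs();print(tool(o).round(3).tolist());print(row(o,[.494,.152,.18],41.7+90))
E
```

```text
[0.5172 0.1628] 9.85 [0.4937 0.1537] 41.99 (array([-24.74,  -4.94]), np.float64(32.14)) 19.458583860482808
[0.5181 0.1616] 9.78 [0.4963 0.1524] 41.45 (array([-23.03,  -5.36]), np.float64(31.68)) 9.691962416259694
[0.5161 0.1637] 10.52 [0.493  0.1545] 41.78 (array([-24.43,  -4.87]), np.float64(31.27)) 7.869959555575215
[[-0.0, 0.38, 0.925], [-0.0, 0.925, -0.38], [-1.0, -0.0, 0.0]]
(array([ 0.0512, -0.2216,  0.3992]), 'roll', np.float64(-1.1176), 'or other side', np.float64(2.024), 'jawyaw', np.float64(67.67))
```

Call:
apply_moves:
  commands:
    - [0,-0.11,0.2,-0.3,1]
    - [0,-0.22,0.399,-0.5,1]
    - [0,-0.22,0.399,-0.5,1]
    - [0,-0.22,0.399,-0.5,1]
    - [0,-0.22,0.399,-0.5,1]
    - [0,-0.22,0.399,-0.5,1]
    - [0,-0.22,0.399,-0.5,1]
    - [0,-0.22,0.399,-0.5,1]
    - [0,-0.22,0.399,-0.5,1]
    - [0,-0.22,0.399,-0.5,1]
    - [0,-0.22,0.399,-0.5,1]
    - [0,-0.22,0.399,-0.5,1]

```text
time: 1.5
ee_pos: [0.4943, 0.1535, 0.231]
tcp_rot: [-162.5, 90.0, -156.2]
wrist_force: [-0.3, 0.1, -0.0]
opening: 0.0855
```

```bash
python3 - <<'E'
from h import *
from workcell import bot
o=bot.get_obs();print(o["time"],o["q"].round(2),o["ee_pos"],o["wrist_force"]);print(row(o,[.4945,.1535,.13],131.7))
E
```

```text
1.5 [ 1.725e+01  5.600e-01  5.450e+00  9.494e+01 -1.000e-02  1.100e+01] [0.49430381 0.15348698 0.23099527] [-0.27136941  0.10156446 -0.0063761 ]
(array([0.101 , 0.    , 0.0003]), 'roll', np.float64(-0.6186), 'or other side', np.float64(2.523), 'jawyaw', np.float64(96.26))
```

Call:
apply_moves:
  commands:
    - [0.05,0,0,-0.15,1]
    - [0.09,0,0,-0.3,1]
    - [0.09,0,0,-0.45,1]
    - [0.09,0,0,-0.62,1]
    - [0.09,0,0,-0.62,1]
    - [0.12,0,0,-0.62,1]
    - [0.14,0,0,-0.62,1]
    - [0.16,0,0,-0.62,1]
    - [0.171,0,0,-0.62,1]
    - [0.173,0,0,-0.62,1]
    - [0.173,0,0,-0.62,1]

```text
time: 2.6
ee_pos: [0.4942, 0.1538, 0.0585]
tcp_rot: [167.7, 90.0, -150.5]
wrist_force: [0.4, 0.1, -0.4]
opening: 0.0853
```

Call:
apply_moves:
  commands:
    - [0,0,0,0,0.6]
    - [0,0,0,0,0.45]
    - [0,0,0,0,0.3]
    - [0,0,0,0,0.2]
    - [0,0,0,0,0.2]
    - [0,0,0,0,0.2]
    - [0,0,0,0,0.2]
    - [0,0,0,0,0.2]
  newtons: 20

```text
time: 3.4
ee_pos: [0.4953, 0.1537, 0.06]
tcp_rot: [-42.2, 89.9, -0.5]
wrist_force: [1.8, -3.0, 4.8]
opening: 0.0594
```

```bash
python3 - <<'E'
from h import *
from workcell import bot,cams
o=bot.get_obs();print(o["time"],o["q"].round(2),o["ee_pos"],o["wrist_force"],o["torque"],o["opening"]);print(row(o,[.517,.1627,o["ee_pos"][2]],100.1))
c=cams.camera("side");cv2.imwrite("pics/s3.png",cv2.resize(c["frame"][190:290,180:330],None,fx=5,fy=5,interpolation=cv2.INTER_CUBIC))
E
```

```text
3.4 [ 1.727e+01  7.500e-01 -1.328e+01  7.583e+01 -5.000e-02 -2.444e+01] [0.49534518 0.15371928 0.05999311] [ 1.75133632 -3.02065254  4.80140744] [-0.54826965 -0.35452052 -0.06383671] 0.05939118679306866
(array([ 0.0001, -0.0077,  0.0221]), 'roll', np.float64(0.5516), 'or other side', np.float64(-2.59), 'jawyaw', np.float64(131.7))
```

View pics/s3.png

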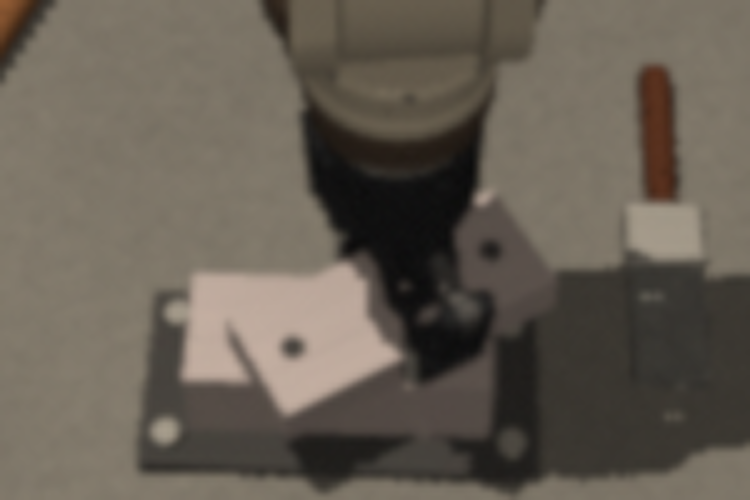

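Call:
apply_moves:
  commands:
    - [0.0015,0,0,0,0.0]
    - [0.0015,0,0,0,0.0]
    - [0.0015,-0.001,0.002,0.05,0.0]
    - [0.0015,-0.002,0.005,0.11,0.0]
    - [0.0015,-0.003,0.008,0.17,0.0]
    - [0.0015,-0.004,0.011,0.24,0.0]
    - [0.0015,-0.005,0.014,0.31,0.0]
    - [0.0015,-0.006,0.017,0.38,0.0]
    - [0.0015,-0.007,0.02,0.45,0.0]
    - [0.0015,-0.0077,0.022,0.51,0.0]
    - [0.0015,-0.0077,0.022,0.55,0.0]
    - [0.0015,-0.0077,0.022,0.55,0.0]
  newtons: 40

```text
time: 4.65
ee_pos: [0.518, 0.1628, 0.0602]
tcp_rot: [-4.3, 89.7, 5.8]
wrist_force: [0.9, 0.2, 7.2]
opening: 0.0594
```

```bash
python3 - <<'E'
from h import *
from workcell import bot,cams
o=bot.get_obs();print(o["time"],o["q"].round(2),o["ee_pos"],o["wrist_force"],o["torque"],o["opening"]);print(row(o,[.517,.1627,o["ee_pos"][2]],100.1))
c=cams.camera("side");cv2.imwrite("pics/s4.png",cv2.resize(c["frame"][190:290,180:330],None,fx=5,fy=5,interpolation=cv2.INTER_CUBIC))
E
```

```text
4.65 [ 1.748e+01  3.880e+00 -1.003e+01  7.578e+01 -6.000e-02  7.390e+00] [0.51795808 0.16280561 0.06016468] [0.89045542 0.21343443 7.15589597] [-0.40649162 -0.08172982 -0.22546865] 0.05939715290782382
(array([-0.    ,  0.0001, -0.001 ]), 'roll', np.float64(-0.0002), 'or other side', np.float64(3.1414), 'jawyaw', np.float64(100.09))
```

View pics/s4.png

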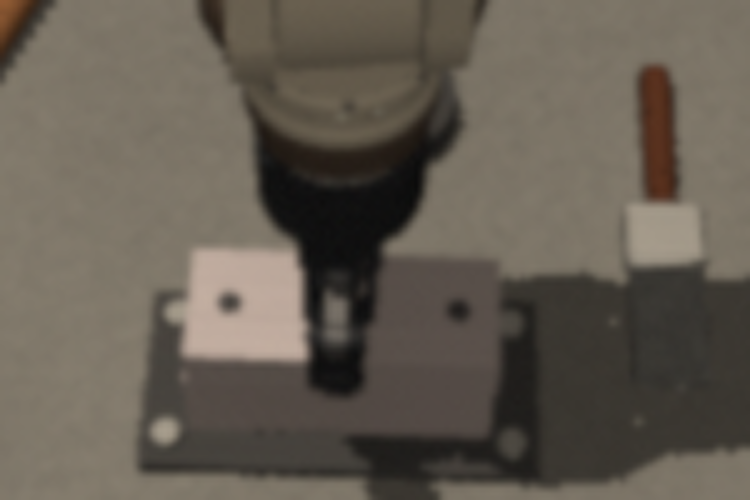

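The picture shows the upper block nearly flush on the lower (corners about (190,250) and (500,262) px), with the plate even around it. Next I'll open and straddle the joint near each end, so that the pads squeeze both blocks' sides level.

Call:
apply_moves:
  commands:
    - [0,0,0,0,0.5]
    - [0,0,0,0,1]
    - [0,0,0,0,1]
    - [0,0,0,0,1]
    - [0,0,0.02,0,1]
    - [0,0,0.045,0,1]
    - [0.012,0,0.045,0,1]
    - [0.024,0,0.045,0,1]
    - [0.024,0,0.045,0,1]
    - [0.024,0,0.045,0,1]
  newtons: 20

```text
time: 5.7
ee_pos: [0.5613, 0.1705, 0.0358]
tcp_rot: [-7.9, 89.8, 2.3]
wrist_force: [0.1, 0.6, 0.1]
opening: 0.0853
```

```bash
python3 - <<'E'
from h import *
from workcell import bot,cams
o=bot.get_obs();print(o["time"],o["ee_pos"],o["wrist_force"],o["torque"],o["opening"])
E
```

```text
5.7 [0.56129407 0.17050864 0.03579704] [0.13972901 0.584929   0.13353233] [-0.03719282  0.0084638   0.00256246] 0.08529455778857742
```

Call:
apply_moves:
  commands:
    - [0,0,0,0,0.6]
    - [0,0,0,0,0.5]
    - [0,0,0,0,0.4]
    - [0,0,0,0,0.2]
    - [0,0,0,0,0.2]
    - [0,0,0,0,0.2]
    - [0,0,0,0,0.2]
    - [0,0,0,0,0.2]
  newtons: 30

```text
time: 6.5
ee_pos: [0.5616, 0.169, 0.037]
tcp_rot: [-36.7, 89.7, -26.6]
wrist_force: [-2.5, -8.6, 6.0]
opening: 0.0596
```

```bash
python3 - <<'E'
from h import *
from workcell import bot,cams
o=bot.get_obs();print(o["time"],o["ee_pos"],o["wrist_force"],o["torque"],o["opening"],row(o,o["ee_pos"],100.1))
E
```

```text
6.5 [0.561562   0.1689502  0.03700076] [-2.51451119 -8.59779012  5.9504287 ] [-1.94696923  0.36676222 -0.16083448] 0.05963073774591613 (array([0., 0., 0.]), 'roll', np.float64(-0.0007), 'or other side', np.float64(3.1409), 'jawyaw', np.float64(100.06))
```

Call:
apply_moves:
  commands:
    - [0,0,0,0,0.2]
    - [0,0,0,0,0.2]
    - [0,0,0,0,1]
    - [0,0,0,0,1]
    - [0,0,0,0,1]
    - [0,0,-0.03,0,1]
    - [0,0,-0.06,0,1]
    - [0,0,-0.09,0,1]
    - [0,0,-0.09,0,1]
    - [0,0,-0.09,0,1]

```text
time: 7.5
ee_pos: [0.4731, 0.1534, 0.0371]
tcp_rot: [-28.0, 89.6, -17.9]
wrist_force: [-0.4, 0.2, 0.3]
opening: 0.0853
```

Call:
apply_moves:
  commands:
    - [0,0,0,0,0.6]
    - [0,0,0,0,0.5]
    - [0,0,0,0,0.4]
    - [0,0,0,0,0.2]
    - [0,0,0,0,0.2]
    - [0,0,0,0,0.2]
    - [0,0,0,0,0.2]
    - [0,0,0,0,0.2]

```text
time: 8.3
ee_pos: [0.4739, 0.1531, 0.0375]
tcp_rot: [-29.0, 89.5, -19.0]
wrist_force: [3.2, -5.5, 3.7]
opening: 0.0598
```

```bash
python3 - <<'E'
from h import *
from workcell import bot,cams
o=bot.get_obs();print(o["time"],o["ee_pos"],o["wrist_force"],o["torque"],o["opening"],row(o,o["ee_pos"],100.1))
E
```

```text
8.3 [0.47391092 0.15311619 0.03746256] [ 3.16077238 -5.52092853  3.71396045] [-0.87601764 -0.45818352  0.14879352] 0.05977818064190291 (array([0., 0., 0.]), 'roll', np.float64(-0.0007), 'or other side', np.float64(3.1409), 'jawyaw', np.float64(100.06))
```

Call:
apply_moves:
  commands:
    - [0,0,0,0.003,0.2]
    - [0,0,0,0.003,1]
    - [0,0,0,0.003,1]
    - [0,0,0,0.003,1]
    - [-0.035,0,0,0.003,1]
    - [-0.07,0,0,0.003,1]
    - [-0.07,0,-0.03,0.003,0]
    - [-0.07,0,-0.06,0.003,-1]
    - [-0.07,0,-0.06,0.003,-1]
    - [-0.07,0,-0.06,0.003,-1]
    - [-0.07,0,-0.06,0.003,-1]
    - [-0.07,0,-0.06,0.003,-1]

```text
time: 9.5
ee_pos: [0.4148, 0.1429, 0.1068]
tcp_rot: [-30.1, 89.5, -20.2]
wrist_force: [-0.2, 0.2, 0.3]
opening: 0.0007
```

Call:
apply_moves:
  commands:
    - [0.03,0,0,0,-1]
    - [0.06,0,0,0,-1]
    - [0.07,0,0,0,-1]
    - [0.07,0,0,0,-1]
    - [0.07,0,0.005,0,-1]
    - [0.07,0,0.008,0,-1]
    - [0.07,0,0.01,0,-1]
    - [0.07,0,0.012,0,-1]
    - [0.07,0,0.012,0,-1]

```text
time: 10.4
ee_pos: [0.4275, 0.1449, 0.0373]
tcp_rot: [-27.9, 89.5, -18.0]
wrist_force: [-0.6, 0.2, -0.0]
opening: 0.0001
```

```bash
cat > st.py <<'E'
from h import *
from workcell import bot,cams
o=bot.get_obs();d=o["ee_pos"][:2]-[.517,.1612];u=np.array([.984,.178])
print(o["time"],o["ee_pos"],"F",o["wrist_force"].round(1),"Fu",o["wrist_force"][:2]@u,o["opening"].round(4),"along",d@u*1e3,"lat",(d[1]*u[0]-d[0]*u[1])*1e3,row(o,o["ee_pos"],100.25))
E
python3 st.py
```

```text
Traceback (most recent call last):
  File "st.py", line 4, in <module>
    print(o["time"],o["ee_pos"],"F",o["wrist_force"].round(1),"Fu",o["wrist_force"][:2]@u,o["opening"].round(4),"along",d@u*1e3,"lat",(d[1]*u[0]-d[0]*u[1])*1e3,row(o,o["ee_pos"],100.25))
                                                                                          ^^^^^^^^^^^^^^^^^^
AttributeError: 'float' object has no attribute 'round'
```

Call:
apply_moves:
  commands:
    - [0,0,0.001,0,-1]
    - [0,0,0.002,0,-1]
    - [0,0,0.003,0,-1]
    - [0,0,0.004,0,-1]
    - [0,0,0.005,0,-1]
    - [0,0,0.005,0,-1]

```text
time: 11.0
ee_pos: [0.4319, 0.1456, 0.0371]
tcp_rot: [-32.8, 89.6, -22.9]
wrist_force: [-5.3, -0.7, 2.5]
opening: 0.0002
```

```bash
sed -i 's/o\["opening"\].round(4)/o["opening"]/' st.py; python3 st.py
```

```text
11.0 [0.43191276 0.14562476 0.03709882] F [-5.3 -0.7  2.5] Fu -5.355994104000717 0.0002434028760112582 along -86.49824087731095 lat -0.1805086022827196 (array([0., 0., 0.]), 'roll', np.float64(-0.0064), 'or other side', np.float64(3.1352), 'jawyaw', np.float64(99.88))
```

Call:
apply_moves:
  commands:
    - [0,0,0.001,0.006,-1]
    - [0,0,0.002,0.006,-1]
    - [0,0,0.003,0.006,-1]
    - [0,0,0.003,0.006,-1]

```text
time: 11.4
ee_pos: [0.4345, 0.1461, 0.0369]
tcp_rot: [-37.0, 89.6, -27.5]
wrist_force: [-6.2, -1.1, 1.0]
opening: 0.0001
```

```bash
python3 st.py
```

```text
11.4 [0.43447548 0.14609528 0.03694064] F [-6.2 -1.1  1. ] Fu -6.34830344550174 0.00012425257923534655 along -83.89276902338872 lat -0.17368049140637115 (array([0., 0., 0.]), 'roll', np.float64(-0.0123), 'or other side', np.float64(3.1293), 'jawyaw', np.float64(99.54))
```

Call:
apply_moves:
  commands:
    - [0,0,0.001,-0.006,-1]
    - [0,0,0.002,-0.012,-1]
    - [0,0,0.003,-0.012,-1]
    - [0,0,0.003,-0.012,-1]

```text
time: 11.8
ee_pos: [0.4345, 0.146, 0.0368]
tcp_rot: [-104.3, 89.8, -94.1]
wrist_force: [-20.1, -2.9, 13.4]
opening: 0.0
```

```bash
python3 st.py
```

```text
11.8 [0.4344876  0.14597733 0.03675057] F [-20.1  -2.9  13.4] Fu -20.289429311575795 6.2189487916832925e-06 along -83.90183375252273 lat -0.29189639260319283 (array([0., 0., 0.]), 'roll', np.float64(-0.0001), 'or other side', np.float64(3.1415), 'jawyaw', np.float64(100.24))
```

Call:
apply_moves:
  commands:
    - [0,0,-0.004,0,-1]
    - [0,0,-0.008,0,-1]
    - [-0.04,0,-0.008,0,-1]
    - [-0.07,0,-0.008,0,-1]
    - [-0.075,0,0.03,0,-1]
    - [-0.075,0,0.08,0,-1]
    - [-0.075,0,0.13,0,-1]
    - [-0.075,0,0.182,0,-1]
    - [-0.075,0,0.182,0,-1]
    - [-0.035,0,0.182,0,-1]
    - [0,0,0.182,0,-1]
    - [0,0,0.182,0,-1]

```text
time: 13.0
ee_pos: [0.6108, 0.1774, 0.0314]
tcp_rot: [-149.7, 89.4, -139.4]
wrist_force: [-0.1, -0.0, -0.5]
opening: -0.0003
```

```bash
python3 st.py
```

```text
13.0 [0.61079069 0.17744432 0.03136645] F [-0.1 -0.  -0.5] Fu -0.08842292906553467 -0.0002664415529050751 along 95.18153077765042 lat -0.7103322286412111 (array([0., 0., 0.]), 'roll', np.float64(-0.0002), 'or other side', np.float64(3.1414), 'jawyaw', np.float64(100.24))
```

Call:
apply_moves:
  commands:
    - [0,0,-0.002,0,-1]
    - [0,0,-0.004,0,-1]
    - [0,0,-0.005,0,-1]
    - [0,0,-0.006,0,-1]
    - [0,0,-0.007,0,-1]
    - [0,0,-0.008,0,-1]
    - [0,0,-0.008,0,-1]

```text
time: 13.7
ee_pos: [0.604, 0.1763, 0.0331]
tcp_rot: [-137.7, 89.6, -127.5]
wrist_force: [6.1, 0.6, 2.2]
opening: 0.0002
```

```bash
echo 'T=tool(o);print("tilt along/lat deg",np.degrees(T[:2,0]@u),np.degrees(T[1,0]*u[0]-T[0,0]*u[1]))'>>st.py; python3 st.py
```

```text
13.7 [0.60402653 0.17632447 0.03311308] F [6.1 0.6 2.2] Fu 6.12384645039856 0.0001564675825078967 along 88.32626321432474 lat -0.6082456466747106 (array([0., 0., 0.]), 'roll', np.float64(-0.0003), 'or other side', np.float64(3.1413), 'jawyaw', np.float64(100.23))
tilt along/lat deg -0.29924545300996236 -0.2722506247102084
```

Call:
apply_moves:
  commands:
    - [0,0,-0.001,0,-1]
    - [0,0,-0.002,0,-1]
    - [0,0,-0.002,0,-1]

```text
time: 14.0
ee_pos: [0.6036, 0.1763, 0.0338]
tcp_rot: [-107.6, 89.7, -97.4]
wrist_force: [10.9, 1.8, -2.4]
opening: -0.0
```

```bash
python3 st.py
```

```text
14.0 [0.60364749 0.17626729 0.03380776] F [10.9  1.8 -2.4] Fu 10.995431443015352 -2.929847404304015e-05 along 87.94310974970315 lat -0.5970425508522152 (array([0., 0., 0.]), 'roll', np.float64(-0.0003), 'or other side', np.float64(3.1413), 'jawyaw', np.float64(100.23))
tilt along/lat deg -0.08551697997853837 -0.26854017870073565
```

Call:
apply_moves:
  commands:
    - [0,0,0.008,0,-1]
    - [0,0,0.01,0,-1]
    - [-0.04,0,0.01,0,-1]
    - [-0.075,0,0.01,0,0]
    - [-0.075,0,-0.03,0,1]
    - [-0.075,0,-0.041,0,1]
    - [-0.075,0,-0.041,0,1]
    - [-0.075,0,-0.041,0,1]
    - [-0.04,0,-0.041,0,1]
    - [-0.002,0,-0.041,0,1]
    - [-0.002,0,-0.041,0,1]
    - [-0.002,0,-0.041,0,1]

```text
time: 15.2
ee_pos: [0.5633, 0.1689, 0.0357]
tcp_rot: [-123.3, 89.7, -113.1]
wrist_force: [-0.2, -0.5, 1.0]
opening: 0.0853
```

Call:
apply_moves:
  commands:
    - [0,0,0,0,0.6]
    - [0,0,0,0,0.5]
    - [0,0,0,0,0.4]
    - [0,0,0,0,0.2]
    - [0,0,0,0,0.2]
    - [0,0,0,0,0.2]
    - [0,0,0,0,0.2]
    - [0,0,0,0,0.2]

```text
time: 16.0
ee_pos: [0.5644, 0.1693, 0.0377]
tcp_rot: [-89.5, 89.7, -79.2]
wrist_force: [1.0, -0.6, 6.7]
opening: 0.0596
```

```bash
python3 st.py
```

```text
16.0 [0.56438358 0.16928803 0.03771831] F [ 1.  -0.6  6.7] Fu 0.9059283523976815 0.0596123609301893 along 48.06510895832998 lat -0.47565308423450425 (array([0., 0., 0.]), 'roll', np.float64(-0.0001), 'or other side', np.float64(3.1415), 'jawyaw', np.float64(100.24))
tilt along/lat deg 0.0022319823151462233 -0.25466128075114747
```

Call:
apply_moves:
  commands:
    - [0,0,0,0,0.2]
    - [0,0,0,0,0.2]
    - [0,0,0,0,1]
    - [0,0,0,0,1]
    - [0,0,0,0,1]
    - [0,0,-0.03,0,1]
    - [0,0,-0.06,0,1]
    - [0,0,-0.09,0,1]
    - [0,0,-0.09,0,1]
    - [0,0,-0.09,0,1]

```text
time: 17.0
ee_pos: [0.476, 0.1534, 0.0383]
tcp_rot: [-71.6, 89.7, -61.3]
wrist_force: [0.4, 0.7, 0.7]
opening: 0.0856
```

Call:
apply_moves:
  commands:
    - [0,0,0,0,0.6]
    - [0,0,0,0,0.5]
    - [0,0,0,0,0.4]
    - [0,0,0,0,0.2]
    - [0,0,0,0,0.2]
    - [0,0,0,0,0.2]
    - [0,0,0,0,0.2]
    - [0,0,0,0,0.2]

```text
time: 17.8
ee_pos: [0.4766, 0.1535, 0.0384]
tcp_rot: [-56.9, 89.7, -46.7]
wrist_force: [5.7, -0.4, 0.7]
opening: 0.0595
```

```bash
python3 st.py
```

```text
17.8 [0.47661822 0.15351584 0.03843107] F [ 5.7 -0.4  0.7] Fu 5.576612990281224 0.05950833730708585 along -41.103455365062715 lat -0.3732565044124083 (array([0., 0., 0.]), 'roll', np.float64(-0.0001), 'or other side', np.float64(3.1415), 'jawyaw', np.float64(100.24))
tilt along/lat deg 0.15923337259037534 -0.24432159375580098
```

Call:
apply_moves:
  commands:
    - [0,0,0,0,0.2]
    - [0,0,0,0,1]
    - [0,0,0,0,1]
    - [0,0,0,0,1]
    - [-0.05,0,0,0,1]
    - [-0.1,0,0,0,0]
    - [-0.14,0.04,0,0,-1]
    - [-0.16,0.09,0,0,-1]
    - [-0.18,0.14,0,0,-1]
    - [-0.18,0.19,-0.03,0,-1]
    - [-0.18,0.24,-0.06,0,-1]
    - [-0.18,0.25,-0.09,0,-1]

```text
time: 19.0
ee_pos: [0.347, 0.3836, 0.2164]
tcp_rot: [-62.7, 89.7, -52.5]
wrist_force: [-0.5, 0.6, 0.8]
opening: -0.0003
```

```bash
python3 - <<'E'
from h import *
from workcell import bot,cams
cs=[]
for n in("top","side"):
    c=cams.camera(n);np.savez(f"{n}5.npz",**c);cs.append(c)
P=[.5185,.1616,np.radians(10.25),.5185,.1616,np.radians(10.25)]
for q in(cs,cs[:1],cs[1:]):
    F,e=fit(P,q);print(F[:2].round(4),np.degrees(F[2]).round(2),F[3:5].round(4),np.degrees(F[5]).round(2),rel(F),e)
a=[cv2.resize(c["frame"][y:y+80,x:x+110],None,fx=5,fy=5,interpolation=cv2.INTER_CUBIC) for c,x,y in((cs[0],150,165),(cs[1],190,220))]
cv2.imwrite("pics/v5.png",cv2.resize(np.vstack(a),(412,600)))
E
python3 st.py
```

```text
[0.5161 0.162 ] 10.32 [0.5152 0.1628] 10.48 (array([-0.72,  1.  ]), np.float64(0.16)) 15.116792559127369
[0.5165 0.16  ] 10.25 [0.5169 0.1623] 10.2 (array([0.86, 2.21]), np.float64(-0.05)) 7.934120837036589
[0.5155 0.1634] 9.99 [0.5141 0.1633] 10.42 (array([-1.36,  0.09]), np.float64(0.42)) 5.8151436361579085
19.1 [0.34375243 0.38401543 0.21718148] F [0.1 0.3 0.3] Fu 0.1562258135872075 0.00018646340044584258 along -130.8144635742388 lat 250.08844585468825 (array([0., 0., 0.]), 'roll', np.float64(0.0056), 'or other side', np.float64(-3.136), 'jawyaw', np.float64(100.57))
tilt along/lat deg 0.08696032824751315 -0.21846086780422347
```

View pics/v5.png

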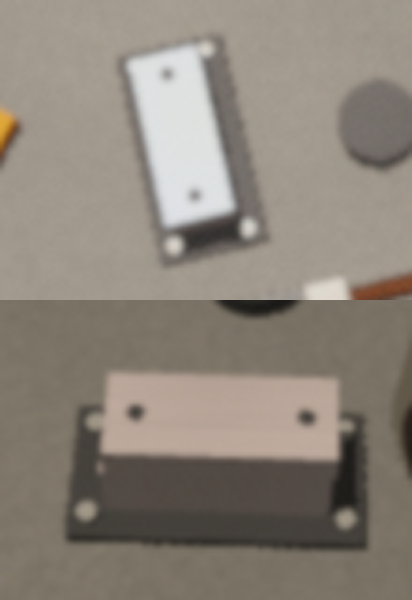

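Both views agree with flush to within about 1–2 mm. The side view hints that the upper block sits about 1 mm towards the robot: there is a light sliver of the lower block at (100,467) px. I'll re-touch the near end in fine steps.

Call:
apply_moves:
  commands:
    - [0,-0.05,0,0.006,-1]
    - [0,-0.1,0,0.006,-1]
    - [0,-0.15,0.01,0.006,-1]
    - [0,-0.2,0.02,0.006,-1]
    - [0.04,-0.25,0.036,0.006,-1]
    - [0.08,-0.25,0.036,0.006,-1]
    - [0.12,-0.25,0.036,0.006,-1]
    - [0.16,-0.25,0.036,0.006,-1]
    - [0.18,-0.25,0.036,0.006,-1]
    - [0.18,-0.25,0.036,0.006,-1]
    - [0.18,-0.25,0.036,0.006,-1]

```text
time: 20.2
ee_pos: [0.4255, 0.1441, 0.0388]
tcp_rot: [-69.5, 89.8, -59.3]
wrist_force: [-0.1, 0.2, 0.0]
opening: 0.0002
```

```bash
python3 st.py
```

```text
20.2 [0.42550975 0.14405889 0.03884888] F [-0.1  0.2  0. ] Fu -0.01149230494297488 0.00022254475696171299 along -93.07752125735718 lat -0.5815857968138639 (array([0., 0., 0.]), 'roll', np.float64(-0.0007), 'or other side', np.float64(3.1409), 'jawyaw', np.float64(100.21))
tilt along/lat deg 0.08311936738379615 -0.22275268990851982
```

Call:
apply_moves:
  commands:
    - [0,0,0.003,0,-1]
    - [0,0,0.006,0,-1]
    - [0,0,0.007,0,-1]
    - [0,0,0.0075,0,-1]
    - [0,0,0.0075,0,-1]

```text
time: 20.7
ee_pos: [0.433, 0.1455, 0.0391]
tcp_rot: [-68.1, 89.8, -57.8]
wrist_force: [-3.2, 0.3, 1.8]
opening: 0.0001
```

Call:
apply_moves:
  commands:
    - [0,0,0.0005,0,-1]
    - [0,0,0.0007,0,-1]

```text
time: 20.9
ee_pos: [0.4335, 0.1456, 0.0391]
tcp_rot: [-73.4, 89.8, -63.2]
wrist_force: [-5.5, -1.5, 1.9]
opening: 0.0
```

Call:
apply_moves:
  commands:
    - [0,0,0.0005,0,-1]
    - [0,0,0.0007,0,-1]

```text
time: 21.1
ee_pos: [0.4342, 0.1457, 0.0391]
tcp_rot: [-75.0, 89.8, -64.7]
wrist_force: [-5.0, -1.1, 1.8]
opening: 0.0002
```

```bash
python3 st.py
```

```text
21.1 [0.43415671 0.14570509 0.03909818] F [-5.  -1.1  1.8] Fu -5.12210244771346 0.00016121575142840174 along -84.27588725291606 lat -0.500882220232585 (array([0., 0., 0.]), 'roll', np.float64(-0.0005), 'or other side', np.float64(3.1411), 'jawyaw', np.float64(100.22))
tilt along/lat deg 0.058743348920598966 -0.21907015255407622
```

Call:
apply_moves:
  commands:
    - [0,0,0.0005,0,-1]
    - [0,0,0.0005,0,-1]

```text
time: 21.3
ee_pos: [0.4345, 0.1457, 0.0391]
tcp_rot: [-80.9, 89.8, -70.7]
wrist_force: [-6.2, -0.8, 2.9]
opening: -0.0003
```

Call:
apply_moves:
  commands:
    - [0,0,0.0005,0,-1]
    - [0,0,0.0005,0,-1]

```text
time: 21.5
ee_pos: [0.4345, 0.1458, 0.0391]
tcp_rot: [-97.6, 89.8, -87.4]
wrist_force: [-8.9, -1.2, 3.3]
opening: 0.0004
```

```bash
python3 st.py
```

```text
21.5 [0.43447905 0.14575802 0.03908358] F [-8.9 -1.2  3.3] Fu -8.97175196193061 0.00035572618465465154 along -83.94928854571366 lat -0.5061766801229394 (array([0., 0., 0.]), 'roll', np.float64(-0.0004), 'or other side', np.float64(3.1412), 'jawyaw', np.float64(100.23))
tilt along/lat deg -0.02921047551440498 -0.2177209762243246
```

Call:
apply_moves:
  commands:
    - [0,0,-0.004,0,-1]
    - [0,0,-0.008,0,-1]
    - [-0.04,0,-0.008,0,-1]
    - [-0.07,0,-0.008,0,-1]
    - [-0.075,0,0.03,0,-1]
    - [-0.075,0,0.08,0,-1]
    - [-0.075,0,0.13,0,-1]
    - [-0.075,0,0.18,0,-1]
    - [-0.075,0,0.18,0,-1]
    - [-0.035,0,0.18,0,-1]
    - [0,0,0.18,0,-1]
    - [0,0,0.18,0,-1]

```text
time: 22.7
ee_pos: [0.6086, 0.1768, 0.0339]
tcp_rot: [-150.0, 89.5, -139.8]
wrist_force: [-0.4, -0.5, -1.2]
opening: 0.0001
```

```bash
python3 st.py
```

```text
22.7 [0.60863823 0.17683144 0.03388702] F [-0.4 -0.5 -1.2] Fu -0.5229231137487778 7.38237941764341e-05 along 92.9544110216771 lat -0.9302663918897957 (array([0., 0., 0.]), 'roll', np.float64(-0.0004), 'or other side', np.float64(3.1412), 'jawyaw', np.float64(100.23))
tilt along/lat deg -0.4677263186648194 -0.26940573708030535
```

Call:
apply_moves:
  commands:
    - [0,0,-0.001,0,-1]
    - [0,0,-0.002,0,-1]
    - [0,0,-0.003,0,-1]
    - [0,0,-0.004,0,-1]
    - [0,0,-0.004,0,-1]

```text
time: 23.2
ee_pos: [0.6058, 0.1764, 0.0358]
tcp_rot: [-137.2, 89.6, -126.9]
wrist_force: [5.1, 0.9, 3.2]
opening: 0.0
```

Call:
apply_moves:
  commands:
    - [0,0,-0.0005,0,-1]
    - [0,0,-0.0005,0,-1]

```text
time: 23.4
ee_pos: [0.6055, 0.1764, 0.0365]
tcp_rot: [-131.3, 89.7, -121.1]
wrist_force: [2.5, 0.1, 1.7]
opening: 0.0001
```

```bash
python3 st.py
```

```text
23.4 [0.60553622 0.17641598 0.03645085] F [2.5 0.1 1.7] Fu 2.482219693698253 5.662319967762922e-05 along 89.828084252777 lat -0.7869179519056653 (array([0., 0., 0.]), 'roll', np.float64(-0.0004), 'or other side', np.float64(3.1412), 'jawyaw', np.float64(100.23))
tilt along/lat deg -0.2158821682707163 -0.24560433780806182
```

Call:
apply_moves:
  commands:
    - [0,0,-0.0005,0,-1]
    - [0,0,-0.001,0,-1]
    - [0,0,-0.0013,0,-1]
    - [0,0,-0.0013,0,-1]

```text
time: 23.8
ee_pos: [0.6043, 0.1762, 0.0365]
tcp_rot: [-130.0, 89.7, -119.8]
wrist_force: [3.5, 0.3, 0.3]
opening: -0.0001
```

```bash
python3 st.py
```

```text
23.8 [0.60429759 0.1762242  0.03653195] F [3.5 0.3 0.3] Fu 3.5467705965479635 -0.00013652412718027614 along 88.57513138121072 lat -0.7551605184895633 (array([0., 0., 0.]), 'roll', np.float64(-0.0004), 'or other side', np.float64(3.1412), 'jawyaw', np.float64(100.23))
tilt along/lat deg -0.20519412044284682 -0.244045382624291
```

Call:
apply_moves:
  commands:
    - [0,0,0.005,0,-1]
    - [0,0,0.01,0,-1]
    - [-0.05,0,0.01,0,-1]
    - [-0.1,0,0.01,0,-1]
    - [-0.14,0.03,-0.02,0,-1]
    - [-0.16,0.08,-0.06,0,-1]
    - [-0.18,0.12,-0.1,0,-1]
    - [-0.18,0.16,-0.14,0,-1]
    - [-0.18,0.2,-0.17,0,-1]
    - [-0.18,0.24,-0.19,0,-1]
    - [-0.18,0.25,-0.21,0,-1]
    - [-0.18,0.25,-0.22,0,-1]

```text
time: 25.0
ee_pos: [0.3407, 0.3865, 0.2161]
tcp_rot: [-139.9, 89.6, -129.5]
wrist_force: [0.4, 0.3, -0.3]
opening: -0.0001
```

```bash
python3 - <<'E'
from h import *
from workcell import bot,cams
cs=[];old=[load("top",5),load("side",5)]
for n in("top","side"):
    c=cams.camera(n);np.savez(f"{n}6.npz",**c);cs.append(c)
P=[.5185,.1616,np.radians(10.25),.5185,.1616,np.radians(10.25)]
for q in(cs,cs[:1],cs[1:]):
    F,e=fit(P,q);print(F[:2].round(4),np.degrees(F[2]).round(2),F[3:5].round(4),np.degrees(F[5]).round(2),rel(F),e)
c=cs[1]
cv2.imwrite("pics/v6.png",np.vstack([cv2.resize(k["frame"][232:275,205:295],None,fx=7,fy=7,interpolation=cv2.INTER_CUBIC)[:298] for k in(old[1],c)]))
E
python3 st.py
```

```text
[0.5164 0.1622] 10.55 [0.516  0.1631] 10.59 (array([-0.15,  1.  ]), np.float64(0.04)) 15.134372661457661
[0.5166 0.16  ] 10.34 [0.5174 0.1625] 10.3 (array([1.2 , 2.32]), np.float64(-0.05)) 7.909144559861481
[0.5159 0.1634] 10.26 [0.5156 0.1636] 10.43 (array([-0.26,  0.28]), np.float64(0.17)) 5.859106786129635
25.1 [0.34238516 0.38461461 0.21643568] F [ 0.6 -0.5 -0.7] Fu 0.531390970118883 0.00011134122990387615 along -132.05320336910714 lat 250.92142001998928 (array([0., 0., 0.]), 'roll', np.float64(0.0027), 'or other side', np.float64(-3.1389), 'jawyaw', np.float64(100.41))
tilt along/lat deg -0.22479047514040357 -0.26273271789744723
```

View pics/v6.png

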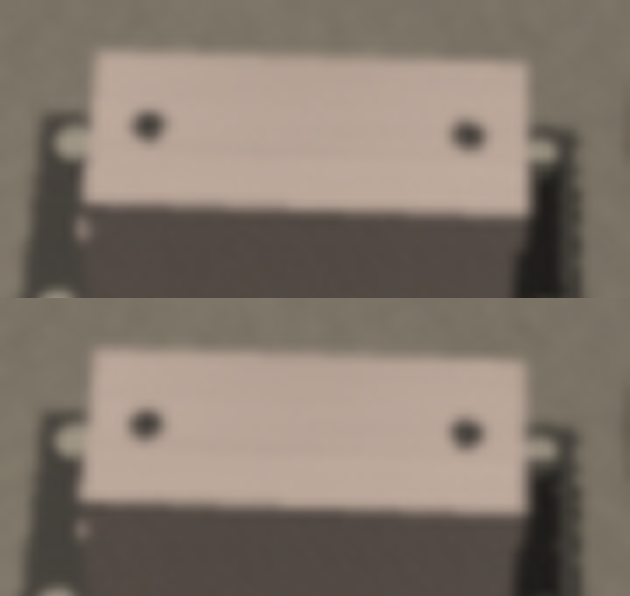

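Call:
apply_moves:
  commands:
    - [0,-0.05,0.03,0.003,-1]
    - [0,-0.1,0.06,0.003,-1]
    - [0,-0.15,0.1,0.003,-1]
    - [0,-0.2,0.134,0.003,-1]
    - [0.03,-0.25,0.134,0.003,-1]
    - [0.06,-0.25,0.134,0.003,-1]
    - [0.09,-0.25,0.134,0.003,-1]
    - [0.11,-0.25,0.134,0.003,-1]
    - [0.12,-0.25,0.134,0.003,-1]
    - [0.12,-0.25,0.134,0.003,-1]
    - [0.12,-0.25,0.134,0.003,-1]
    - [0.12,-0.25,0.134,0.003,-1]

```text
time: 26.3
ee_pos: [0.5198, 0.1626, 0.0986]
tcp_rot: [-111.7, 89.7, -101.4]
wrist_force: [-0.6, -0.4, 0.4]
opening: 0.0
```

```bash
python3 st.py
```

```text
26.3 [0.51975428 0.16256508 0.09860011] F [-0.6 -0.4  0.4] Fu -0.6820497589593696 2.659036498229994e-05 along 2.9531979672251607 lat 0.8529805809190789 (array([0., 0., 0.]), 'roll', np.float64(-0.0), 'or other side', np.float64(3.1416), 'jawyaw', np.float64(100.25))
tilt along/lat deg -0.09999763257411978 -0.25131916725088144
```

Call:
apply_moves:
  commands:
    - [0.005,0,0,0,-1]
    - [0.009,0,0,0,-1]
    - [0.012,0,0,0,-1]
    - [0.014,0,0,0,-1]
    - [0.015,0,0,0,-1]
    - [0.015,0,0,0,-1]

```text
time: 26.9
ee_pos: [0.5196, 0.1626, 0.085]
tcp_rot: [-102.3, 89.8, -92.1]
wrist_force: [-5.3, -0.9, 11.9]
opening: -0.0001
```

```bash
python3 st.py
```

```text
26.9 [0.5196005  0.16262185 0.08503419] F [-5.3 -0.9 11.9] Fu -5.328725378804416 -8.61301604908221e-05 along 2.811978892629521 lat 0.9362139020666095 (array([0., 0., 0.]), 'roll', np.float64(0.0002), 'or other side', np.float64(-3.1414), 'jawyaw', np.float64(100.26))
tilt along/lat deg -0.0511835908772557 -0.23398815701796497
```

Call:
apply_moves:
  commands:
    - [0.001,0,-0.0003,0,-1]
    - [0.0018,0,-0.0005,0,-1]
    - [0.0018,0,-0.0005,0,-1]
    - [0.0018,0,-0.0005,0,-1]

```text
time: 27.3
ee_pos: [0.5196, 0.1626, 0.085]
tcp_rot: [-70.3, 89.8, -60.1]
wrist_force: [-3.5, -1.3, 12.8]
opening: 0.0001
```

```bash
python3 st.py
```

```text
27.3 [0.51960565 0.16262367 0.08503527] F [-3.5 -1.3 12.8] Fu -3.6739308272495457 8.241213548722864e-05 along 2.8173712556028945 lat 0.9370820622924104 (array([0., 0., 0.]), 'roll', np.float64(0.0002), 'or other side', np.float64(-3.1413), 'jawyaw', np.float64(100.26))
tilt along/lat deg 0.08199355052250598 -0.22944061850343964
```

Now up to about 16 N, then a straight lift and away.

Call:
apply_moves:
  commands:
    - [0.0015,0,-0.0004,0,-1]
    - [0.0023,0,-0.0007,0,-1]
    - [0.0023,0,-0.0007,0,-1]
    - [0.0023,0,-0.0007,0,-1]
    - [0.0023,0,-0.0007,0,-1]

```text
time: 27.8
ee_pos: [0.5196, 0.1626, 0.085]
tcp_rot: [-41.4, 89.7, -31.1]
wrist_force: [-2.7, -1.2, 15.4]
opening: 0.0002
```

Call:
apply_moves:
  commands:
    - [0,0,0,0,-1]
    - [-0.003,0,0,0,-1]
    - [-0.02,0,0,0,-1]
    - [-0.06,0,0,0,-1]
    - [-0.1,0,0,0,-1]
    - [-0.13,0.05,0,0,-1]
    - [-0.13,0.1,-0.04,0,-1]
    - [-0.13,0.15,-0.08,0,-1]
    - [-0.13,0.2,-0.1,0,-1]
    - [-0.13,0.25,-0.12,0,-1]
    - [-0.13,0.25,-0.13,0,-1]
    - [-0.13,0.25,-0.13,0,-1]

```text
time: 29.0
ee_pos: [0.343, 0.3889, 0.2131]
tcp_rot: [-47.6, 89.7, -37.0]
wrist_force: [0.1, -0.7, 0.1]
opening: -0.0001
```

```bash
python3 - <<'E'
from h import *
from workcell import bot,cams
cs=[]
for n in("top","side"):
    c=cams.camera(n);np.savez(f"{n}7.npz",**c);cs.append(c)
P=[.5185,.1616,np.radians(10.25),.5185,.1616,np.radians(10.25)]
for q in(cs[:1],cs[1:]):
    F,e=fit(P,q);print(F[:2].round(4),np.degrees(F[2]).round(2),F[3:5].round(4),np.degrees(F[5]).round(2),rel(F),e)
cv2.imwrite("pics/v7.png",np.vstack([cs[0]["frame"][100:300,60:460],cv2.resize(cs[1]["frame"][230:290,200:300],None,fx=4,fy=4,interpolation=cv2.INTER_CUBIC)]))
E
python3 st.py
```

```text
[0.5167 0.16  ] 10.32 [0.5174 0.1625] 10.26 (array([1.18, 2.27]), np.float64(-0.07)) 7.897383452687395
[0.5157 0.1634] 10.11 [0.5156 0.1636] 10.47 (array([-0.1 ,  0.23]), np.float64(0.36)) 5.8430774550026054
29.1 [0.34570659 0.38644161 0.21318193] F [ 0.  -0.5 -1.1] Fu -0.06951056550328623 0.00011398921186183166 along -128.45970855534756 lat 252.12797528810842 (array([0., 0., 0.]), 'roll', np.float64(0.0028), 'or other side', np.float64(-3.1388), 'jawyaw', np.float64(100.41))
tilt along/lat deg 0.2344548596414337 -0.2547032499071568
```

View pics/v7.png

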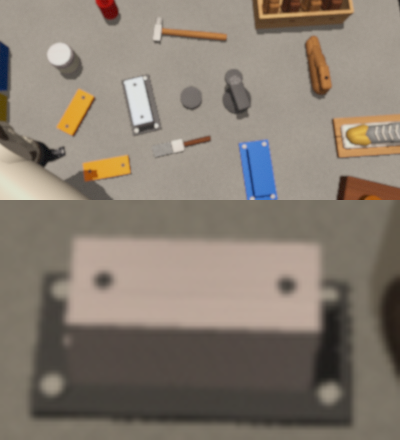

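The picture shows the blocks flush, the bystanders in place and the arm clear. I'm handing the job in.

```bash
python3 -c "
from workcell import bot
print(bot.job_done())"
```

```text
the job is handed in; nothing more can be done
None
```

The upper block is home on the lower block, flush to within about a millimetre by my last checks, and the job is handed in at about 29 s of the 56 s allowed.

- **Wringing:** I gripped the upper block by its sides. With light downward pressure (about 5–7 N) I turned it about 32° and slid it over the lower block.
- **Levelling:** I squeezed both blocks together at the sides near each end, then nudged the ends with shut fingers until the upper block sat midway.
- **Pressing:** I pressed straight down on its top to 15.4 N, lifted straight off and moved the arm clear.

**Last checks**
- **Sides:** the side squeezes closed to 59.5–59.6 mm, against 59.4 mm on the upper block alone, so the sides were level. I didn't squeeze again after the last end nudges.
- **Ends:** by touch, the ends are about 0.2–0.3 mm from centred. The fingers appear about 1 mm wider higher up, so this rests on halving the difference between two touches.
- **Side camera:** after the press it gave −0.1 mm along, +0.2 mm across and 0.4° of turn.
- **Top camera:** it disagreed, showing +1.2 mm along and +2.3 mm across. It showed almost the same sideways figure (2.2–2.3 mm) in all three checks after the first squeezes, so I took it for a camera or model bias.
- **Everything else:** in the last picture the other things on the bench looked unmoved; I checked this by eye only.

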